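Plug the test gauge into the laundry water coupler

TASK

Fit the round pressure gauge to the bench water point: pull the sleeve of its quick coupler down until it catches and let go of it, then take the gauge out of its stand and press it upright into the coupler's mouth until it is fully home and the sleeve springs up and locks it. The standpipe sits loosely in its grommet, so feel for the mouth and press gently, never forcing the gauge; then let go, and leave the blanking plug and the other things on the bench where they are.

Things in the scene. Friction and masses are not known exactly. Their poses are not given: they have to be found in the camera images.
- water_point: bench water outlet: fixed round steel foot, 80 mm, with a rubber grommet from which a standpipe rises: brass ball valve with side lever (36 to 56 mm high), then a quick coupler, mouth up. Origin: centre of the foot, bench level; z up. Only the FOOT is measured, not the lean. Heights below are over the bench. Sleeve up: 88 to 118 mm, 36 mm across; under it a 27 mm neck, 30 mm hex below 66 mm.
- pivot (a point): fixed point 18 mm above the foot's origin, where the standpipe pivots in the grommet. It starts askew, some way, by 0.035 to 0.07 rad (mouth 3.5 to 7.5 mm off; not measured). A sideways push of about 2 N at the sleeve moves it, to 0.07 rad at most about either axis, and it stays where pushed: closing the fingers on the sleeve brings it roughly (1 to 3 mm) between them along that line.
- mouth_if_straight (a point): where the centre of the coupler's mouth would be with the standpipe upright: 120 mm above the foot's origin (fixed to the foot; the real mouth is off by the lean). Flat brass rim 28 mm outside, 19 mm bore, no inner bevel: the plug is 1 mm clear all round; missing it, the tip stays on the rim at 120 mm. Dogs at 101 to 103 mm block the bore while the sleeve is up.
- seat_if_straight (a point): where the plug's tip is when its collar meets the rim, standpipe upright: 90 mm above the foot's origin. With the sleeve caught down, the tip meets the sprung valve at 97 mm; its push grows from 4 N to 7 N (more with friction), and at 91 to 92 mm it trips the catch and the sleeve springs up. Locked and let go, the gauge rides back up to 92 to 93 mm.
- sleeve (a joint): knurled steel coupler sleeve, in m: 0 = up (forward), grows as it is pulled down along the standpipe. Spring 5 N rising to 11 N, up to 20 N in all to pass the catch. It must be drawn past 11 mm to be caught, stops hard at 13 mm, and rests at about 11 mm when let go; it stays there until the plug, pressed home, trips it, and then springs up to 0 and locks the plug.
- gauge: pressure gauge, 118 mm tall, 0.25 kg, upright in a hole of the stand, tip 6 mm over the bench. Origin: tip of its steel plug, z up its axis. Plug 17 mm across, 1 mm bevel at the tip; collar 25 mm across, 30 to 33 mm up; brass hex 22 mm; round black case 68 mm across (along y), 30 mm thick (along x), centre 84 mm up, white dial to +x. May face any way in the coupler.
- stand: fixed grey plastic block 75 (x) x 170 (y) x 36 mm tall with two 19 mm holes at y = -45 and +45 mm; the gauge stands in either of them. Origin: centre of the underside.
- blank_plug: blanking plug parked in the stand's other hole: the same male plug, brass hex and a 30 mm black knob, no dial, 67 mm tall; leave it there
- jar: small closed glass jar with steel lid, 62 mm across, 85 mm tall; stays where it is
- soap_dish: low steel soap dish with a white bar of soap, 85 x 125 mm, 28 mm tall; stays where it is
- brush: red plastic handled brush lying on the bench; stays where it is
- peg0: plastic clothespin lying on the bench, 72 x 13 x 10 mm; stays where it is
- peg1: another such clothespin; stays where it is
- peg2: another such clothespin; stays where it is
Things that resemble listed ones, but are neither listed nor needed, are in the scene too. What is shaped like the water_point but orange or purple is not meant.

How it is judged:
On the way, in this order (a step that is already met when the one before it is completed fails the run):
1. the sleeve is pulled down and caught, and the hand is off the coupler (value of joint sleeve above 0.0075 m and contact force between the fingers and water_point below 0.5 N), for 0.2 s.
2. the gauge is pressed home and the sleeve has sprung up (z of gauge in the frame of water_point below 0.094 m and horizontal distance between gauge and water_point below 0.012 m and value of joint sleeve below 0.0025 m), for 0.1 s.
At the end, for the whole second after the job is handed in: The gauge stands locked in the coupler: its plug's tip 86 to 94 mm above the foot's underside and within 12 mm of the foot's centre, upright to 0.2 rad and at rest, the sleeve sprung forward (up) to within 2.5 mm, and the robot touching nothing (all of step 2 and z of gauge in the frame of water_point above 0.086 m and angle between gauge's own z axis and vertical below 0.2 rad and linear speed of gauge below 0.02 m/s).
It fails at once if the gauge is forced against the coupler (more than 30 N) (contact force between gauge and water_point above 30 N).
It fails at once if the gauge is laid down or tipped over (angle between gauge's own z axis and vertical above 0.6 rad).
It fails at once if the blanking plug is pulled or knocked out of place (distance of blank_plug from where it was at the start of the episode above 0.015 m).
It fails at once if a thing on the bench is shifted by more than 30 mm (distance of any of jar, soap_dish, brush, peg0, peg1, peg2 from where it was at the start of the episode above 0.03 m).
It also fails if it takes over 72 s, if anything falls off the work surface, if the arm or the gripper's body presses on something with over 40 N, if the wrist force passes 120 N, or if a joint passes its speed limit or range.

ROBOT

A 7-joint arm with a two-finger parallel gripper is mounted at the origin on the work surface. World frame = base frame: x ahead of the robot, y to its left, z up, the work surface at z = 0. Lengths are in m, angles in rad, forces in N, time in s.
With the tool pointing down it reaches from about 0.425 to 0.925 m from the base axis. Payload 6.8 kg.
Tool frame: the origin (TCP) lies at the very end of the fingers, on their centre line; the grasp point (between the pads) lies r.grasp_offset behind it (r.grasp_offset is the distance from the TCP to the grasp point, in m); z points along the fingers, y is the line along which they close (so a half turn about z gives the same grasp; the last joint's range is limited). The gripper opens to 85 mm and grips with 20 to 120 N. Pads are 22 mm wide; open, the fingers measure 114 mm over their backs; the gripper's body (76 mm by 85 mm) begins 54 mm behind the grasp point. The pads swing forward as they close: fully open they stand 13 mm farther back than shut.
Start: joints at [1.107, 0.477, 0.022, 1.555, -0.011, 1.109, -0.083], TCP at [0.235, -0.633, 0.196] pointing down, gripper open.
Joint ranges: [-2.96, 2.96], [-0.34, 2.1], [-1.41, 1.46], [0.24, 2.44], [-1.37, 4.51], [0.17, 1.92], [-2.96, 2.96]. Speed limits (rad/s): [2.39, 2.39, 3.14, 3.14, 3.14, 3.14, 3.14].

INTERFACE

Orientations are given as a unit quaternion [x, y, z, w].
In Python, from bench import r, imaging gives the robot as it stands.
- The arm moves only by the shell command python3 -m pendant 'ROWS'. ROWS is a JSON object of lists of equal length, an entry for each row: "claw": the opening, from 0 (shut) to 1 (fully open); "xyz": the shift along the tool's x, y, z in cm, a list of three; "yaw": the turn about the tool's z in rad. A call has 1 to 12 rows; each row shifts and turns the commanded pose from where the row before left it, along the tool's axes as they then stand; what a row does not reach is not made up. A row lasts 1/12 s, in which the tool goes at most 41.7 mm and 7.16 degrees, less where a joint would pass 70% of its speed; a pose out of reach is approached as far as the arm can. A call is refused whole if a number of a shift passes 4.17 or a number of a turn 0.125, either way. A call with a gripper value outside its range is refused whole. The fingers move at their own pace and stop on an object; the grip force is fixed at half the most. Time passes only in rows, so rows that do not move let the fingers close. It gives the time, the measured TCP pose, the force, the opening and the grip force at its end, in the units of the state.
- r.get_state(): the state, without advancing time (a new reading comes with each control period).
- imaging.camera(name): name is "side" or "top"; returns the picture (480x640x3 uint8, red, green, blue); there is no depth.
- imaging.get_calibration(name): a dict with "fx", "fy", "cx", "cy" (pixels), "k1" (the pictures are not rectified: a ray, as slopes to the right and down, at radius r is drawn at 1 + k1 r^2 times it, then the intrinsics apply), "view" (4x4, takes a point from world to camera coordinates). Camera axes: x right, y down, z forward; pixel columns grow to the right and rows downward; lengths in m; the calibration is good to about 2 mm. A picture is of the moment at which its call begins. get_calibration takes no time and is no camera call.
- r.hand_in(): hands the job in; it is judged then, once.
The state is a dict: "time_s": time; "qpos": joint angles; "joint_vel": joint speeds; "joint_efforts": joint torques, N m; "tcp_pos": TCP position; "ee_rot": TCP orientation; "ft_force": force on the tool from outside, world axes, zero at the start; "moment": the same for the moment, N m; "gripper_width": finger opening in m; "grasp_force": force on a finger pad.
Only numpy, scipy, OpenCV 4.12 (cv2) and the standard library are available. Lean on these libraries where they do the work, as an engineer would, in place of code of your own. Each camera call takes 0.05 s, during which the arm holds its last target. There are 200 camera calls.

## Working session

There is one attempt and no reset: what is moved stays moved. The work goes in short steps, Python scripts to look and compute and a shell command to move; the robot and the scene stay as the last step left them, time stands still between calls to the robot, and variables do not carry over. Pictures are saved under pics/ and viewed, at most 10 in all, crops included, and the job is handed in when it is done.

```bash
mkdir -p pics; ls
python3 - <<'E'
from bench import r, imaging
import cv2
s=r.get_state();print(s['time_s'],s['tcp_pos'],s['ee_rot'],s['gripper_width'],r.grasp_offset)
for n in('side','top'):
    cv2.imwrite(f'pics/{n}0.png',imaging.camera(n)[:,:,::-1]);print(n,imaging.get_calibration(n))
E
```

```text
pics
0.0 [ 0.2348974  -0.63209164  0.19481   ] [ 9.84215115e-01  1.76973840e-01 -2.12394777e-04 -9.06529288e-04] 0.08516252102859848 0.0187
side {'fx': 446.4983939626774, 'fy': 446.4983939626774, 'cx': 312.35097307463764, 'cy': 243.10323488520925, 'k1': 0.017774924246363035, 'view': array([[ 0.98747999, -0.15735446,  0.0110839 , -0.52567777],
       [-0.098252  , -0.66850841, -0.7371859 ,  0.15874458],
       [ 0.12340917,  0.72686731, -0.67559906,  0.86974792],
       [ 0.        ,  0.        ,  0.        ,  1.        ]])}
top {'fx': 530.9677879263879, 'fy': 530.9677879263879, 'cx': 328.3243035596242, 'cy': 233.93229479858272, 'k1': -0.004418872136886672, 'view': array([[-0.0121736 , -0.9999208 ,  0.00319473,  0.03410832],
       [-0.99605387,  0.0118455 , -0.08795664,  0.53671772],
       [ 0.08791183, -0.00425287, -0.99611918,  1.01288937],
       [ 0.        ,  0.        ,  0.        ,  1.        ]])}
```

View pics/side0.png

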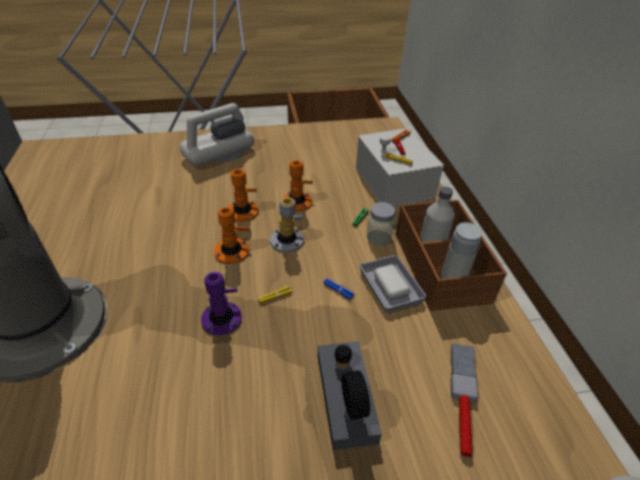

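View pics/top0.png

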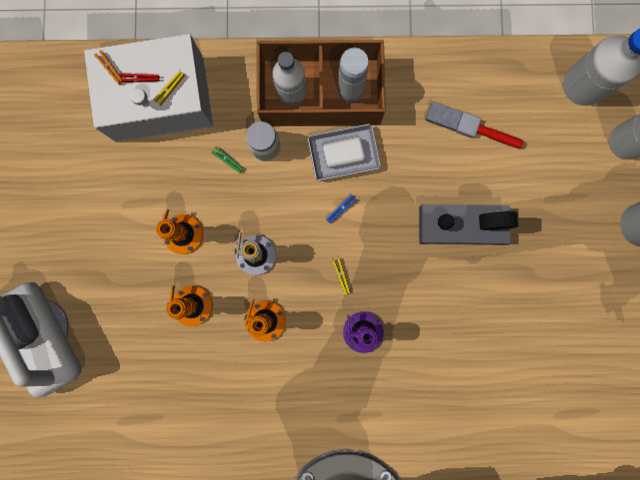

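The side view shows the steel water point at (287,240) and the stand with the gauge at (355,393). In the top view they are at (255,254) and (498,219), and the blanking plug is at (446,222). Orange decoys stand around the water point.

```bash
cat > h.py <<'E'
import numpy as np, cv2
from bench import r, imaging
C={n:imaging.get_calibration(n) for n in('side','top')}
def K(c): return np.array([[c['fx'],0,c['cx']],[0,c['fy'],c['cy']],[0,0,1.]])
def D(c): return np.array([c['k1'],0,0,0,0.])
def ray(n,p):
    c=C[n]; u=cv2.undistortPoints(np.array([[p]],float),K(c),D(c))[0,0]
    R=c['view'][:3,:3]; return -R.T@c['view'][:3,3], R.T@np.array([u[0],u[1],1])
def onz(n,p,z):
    o,d=ray(n,p); return o+d*(z-o[2])/d[2]
def proj(n,P):
    c=C[n]; R=c['view'][:3,:3]
    return cv2.projectPoints(np.array(P,float).reshape(-1,1,3),cv2.Rodrigues(R)[0],c['view'][:3,3],K(c),D(c))[0][:,0]
def tri(a,b):
    o1,d1=ray('side',a);o2,d2=ray('top',b)
    A=np.stack([d1,-d2],1);t=np.linalg.lstsq(A,o2-o1,rcond=None)[0]
    p,q=o1+t[0]*d1,o2+t[1]*d2
    return (p+q)/2,np.linalg.norm(p-q)
E
python3 - <<'E'
from h import *
s=cv2.imread('pics/side0.png');t=cv2.imread('pics/top0.png')
def crop(i,x,y,w,h,W,H): return cv2.resize(i[y:y+h,x:x+w],(W,H),interpolation=cv2.INTER_CUBIC)
m=np.vstack([np.hstack([crop(s,260,190,60,70,300,350)[:300],crop(t,215,220,80,60,400,300)]),
 np.hstack([crop(s,310,335,80,120,200,300),crop(t,410,190,125,75,500,300)])])
cv2.imwrite('pics/c1.png',m)
f=onz('top',(256,254),0);print(f,onz('side',(287,240),0))
print('stand',[onz('top',p,.036) for p in((420,205),(513,205),(513,244),(420,244))])
print('gauge top',onz('top',(498,219),.1), onz('top',(446,222),.055))
E
```

```text
[0.50080865 0.17190334 0.        ] [0.49937569 0.17507205 0.        ]
stand [array([ 0.59020284, -0.15076008,  0.036     ]), array([ 0.5881087 , -0.33145161,  0.036     ]), array([ 0.5122688 , -0.32819897,  0.036     ]), array([ 0.51442247, -0.14868343,  0.036     ])]
gauge top [ 0.55388704 -0.28026493  0.1       ] [ 0.55439798 -0.19585516  0.055     ]
```

View pics/c1.png

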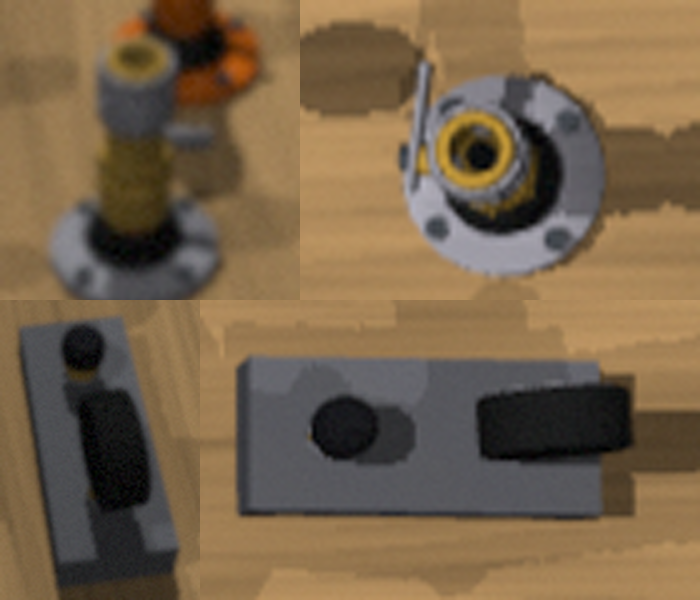

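Run:
```python
from h import *
s=cv2.imread('pics/side0.png');t=cv2.imread('pics/top0.png')
def blob(i,x,y,w,h,th=45):
    m=(i[y:y+h,x:x+w].max(2)<th).astype(np.uint8)
    cs=max(cv2.findContours(m,0,1)[0],key=cv2.contourArea)
    b=cv2.boundingRect(cs);M=cv2.moments(cs)
    return np.array([M['m10']/M['m00']+x,M['m01']/M['m00']+y]),(b[0]+x,b[1]+y,b[2],b[3]),cv2.minAreaRect(cs),cv2.contourArea(cs)
gs=blob(s,336,365,38,56);gt=blob(t,472,200,55,40)
print(gs,gt)
print('gauge case',tri(gs[0],gt[0]))
ps=blob(s,332,340,22,25);pt=blob(t,432,210,26,24);print(ps[0],pt[0],'plug knob',tri(ps[0],pt[0]))
print('mouth',tri((287.4,202),(249.8,249.6)),onz('top',(249.8,249.6),.12))
print('foot',onz('top',(255.9,255),.005))
print('stand',[onz('top',p,.036) for p in((422,204.5),(510,205),(510,243.7),(422,243.7))])
for n,p in dict(a=(180,307),b=(260,323),c=(168,229)).items(): print(n,onz('top',p,.12))
for th in(60,80): print(th,blob(t,472,200,55,40,th)[2])
```

```text
(array([354.0722032 , 394.05850457]), (336, 366, 34, 55), ((18.045635223388672, 28.18275260925293), (55.66939163208008, 26.72715950012207), 79.15969848632812), 1168.0) (array([498.29262926, 220.64823982]), (479, 211, 39, 20), ((26.040985107421875, 20.950820922851562), (18.378755569458008, 38.11554718017578), 84.80557250976562), 606.0)
gauge case (array([ 0.55057477, -0.28300627,  0.09236237]), np.float64(0.002270828913309558))
[342.79111111 354.38962963] [446.02719298 221.71403509] plug knob (array([ 0.5534189 , -0.19405117,  0.06285493]), np.float64(0.0013372517771601572))
mouth (array([0.50258326, 0.16719733, 0.11826298]), np.float64(2.651915180660027e-06)) [0.50247707 0.16694708 0.12      ]
foot [0.49857053 0.1714396  0.005     ]
stand [array([ 0.59113569, -0.15466889,  0.036     ]), array([ 0.58817609, -0.32561586,  0.036     ]), array([ 0.51291805, -0.32242576,  0.036     ]), array([ 0.51495544, -0.15255585,  0.036     ])]
a [0.40347298 0.28883546 0.12      ]
b [0.37410717 0.14907913 0.12      ]
c [0.54072087 0.31174754 0.12      ]
60 ((26.5, 20.5), (19.0, 39.0), 90.0)
80 ((27.0, 20.5), (21.0, 40.0), 90.0)
```

The measured points agree with each other. The gauge is at (0.551,-0.284), yaw about +0.05. The mouth is at (0.5025,0.167) and the foot centre at (0.4986,0.1714). I'll turn the tool so the fingers close along world x, then travel.

```bash
python3 -m pendant '{"claw":[1,1,1,1,1,1,1,1,1,1],"xyz":[[0,0,0],[0,0,0],[0,0,0],[0,0,0],[0,0,0],[0,0,0],[0,0,0],[0,0,0],[0,0,0],[0,0,0]],"yaw":[-0.12,-0.12,-0.12,-0.12,-0.12,-0.12,-0.12,-0.12,-0.12,-0.12]}'
python3 -m pendant '{"claw":[1,1,1,1,1,1,1,1,1,1,1,1],"xyz":[[3.3,2.2,0],[3.3,2.2,0],[3.3,2.2,0],[3.3,2.2,0],[3.3,2.2,0],[3.3,2.2,0],[3.3,2.2,0],[3.3,2.2,0],[3.3,2.2,0],[3.3,2.2,0],[3.3,2.2,0],[3.3,2.2,0]],"yaw":[0,0,0,0,0,0,0,0,0,0,0,0]}'
python3 -m pendant '{"claw":[1,1,1,1,1,1,1,1,1,1,1,1],"xyz":[[3.35,0,0],[3.35,0,0],[3.35,0,0],[3.35,0,0],[3.35,0,0],[3.35,0,0],[3.35,0,0],[3.35,0,0],[3.35,0,0],[3.35,0,0],[3.35,0,0],[0,0,0]],"yaw":[0,0,0,0,0,0,0,0,0,0,0,0]}'
```

```text
time_s: 0.93
tcp_pos: [0.2349, -0.6324, 0.1952]
ee_rot: [0.71, 0.704, 0.0, -0.0]
ft_force: [0.5, -0.9, -0.4]
gripper_width: 0.0854
grasp_force: 0.0
time_s: 1.93
tcp_pos: [0.5055, -0.239, 0.1956]
ee_rot: [0.713, 0.702, -0.0, -0.0]
ft_force: [0.1, -0.6, 0.1]
gripper_width: 0.0857
grasp_force: 0.0
time_s: 2.93
tcp_pos: [0.5095, 0.1358, 0.1962]
ee_rot: [0.709, 0.705, 0.002, -0.001]
ft_force: [-0.3, -0.7, 0.4]
gripper_width: 0.0858
grasp_force: 0.0
```

```bash
python3 -m pendant '{"claw":[1,1,1,1,1,1,1,1],"xyz":[[1.55,-0.35,0],[1.55,-0.35,0],[0,0,2],[0,0,2],[0,0,2],[0,0,1],[0,0,0],[0,0,0]],"yaw":[0,0,0,0,0,0,0,0]}'
python3 - <<'E'
from h import *
ims=[cv2.resize(imaging.camera(n)[y:y+75,x:x+100,::-1],(400,300),interpolation=2) for n,x,y in(('side',240,165),('top',200,210))]
cv2.imwrite('pics/c2.png',np.hstack(ims))
E
```

```text
time_s: 3.6
tcp_pos: [0.5039, 0.1587, 0.1257]
ee_rot: [0.712, 0.702, -0.0, -0.0]
ft_force: [1.0, -0.1, 1.8]
gripper_width: 0.0856
grasp_force: 0.0
```

View pics/c2.png

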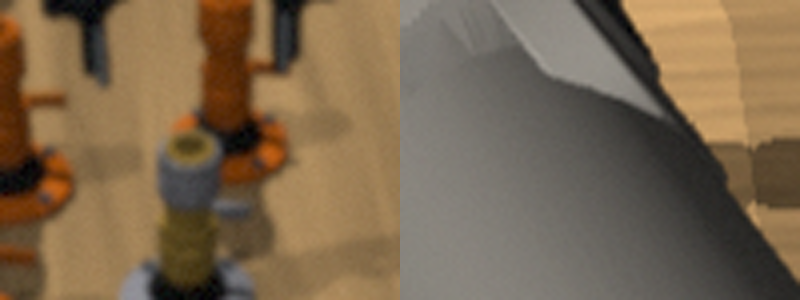

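The side view shows the mouth at (287,202) with the open fingertips at about (265,185) and (311,182). The top view is blocked by the arm. I'll check where the fingertips should project.

Run:
```python
from h import *
print(proj('side',[[.504,.1587,.126],[.461,.1587,.139],[.547,.1587,.139],[.461,.1587,.126],[.547,.1587,.126],[.5025,.167,.12],[.4986,.1714,.12]]), r.get_state()['tcp_pos'])
```

```text
[[288.41796778 201.44506676]
 [268.12233561 198.29525471]
 [308.17819321 194.86156393]
 [268.4627708  203.18155104]
 [308.1497277  199.72495151]
 [287.350552   201.4198215 ]
 [285.33818898 200.36322195]] [0.50484345 0.1591463  0.12686504]
```

Run:
```python
from h import *
i=imaging.camera('side')[:,:,::-1]
cv2.imwrite('pics/c3.png',cv2.resize(i[80:260,200:400],(800,600)[:1]+(720,))[:600])
print(r.get_state()['tcp_pos'],r.get_state()['ft_force'])
```

```text
[0.50495395 0.15912781 0.12701172] [ 0.31292462 -0.16878031 -0.52043229]
```

View pics/c3.png

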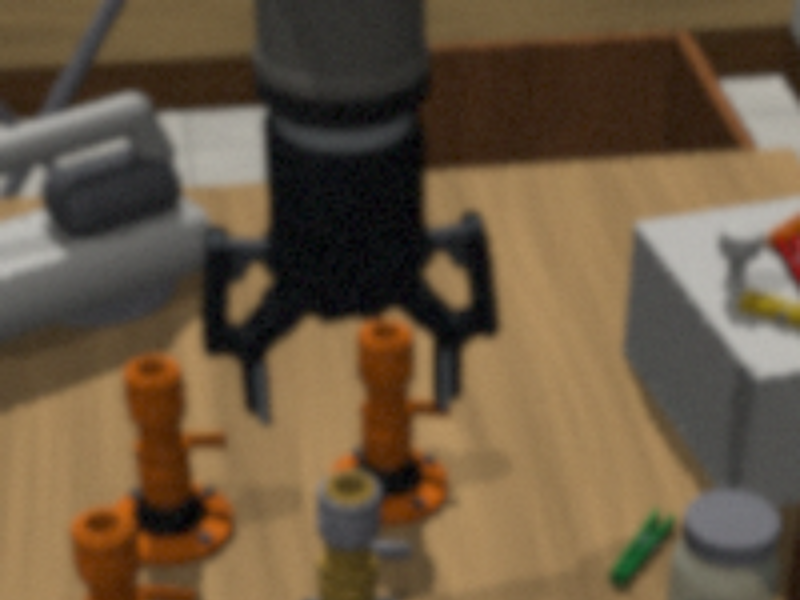

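The fingertips appear about 13 px higher in the side view than the TCP projects. x agrees, so the error is in y or z. I'll check against the top view.

Run:
```python
from h import *
i=imaging.camera('top')[:,:,::-1].copy()
print(proj('top',[[.504,.1587,.126],[.461,.1587,.139],[.547,.1587,.139],[.504,.1587,.25]]))
print(-C['top']['view'][:3,:3].T@C['top']['view'][:3,3],-C['side']['view'][:3,:3].T@C['side']['view'][:3,3])
cv2.imwrite('pics/c4.png',i)
```

```text
[[254.0122971  248.47620544]
 [252.98233876 272.94886995]
 [252.99563473 223.29489427]
 [242.90777244 243.52965624]]
[0.44597003 0.03205561 1.05605744] [ 0.42735838 -0.60878698  0.71045171]
```

View pics/c4.png

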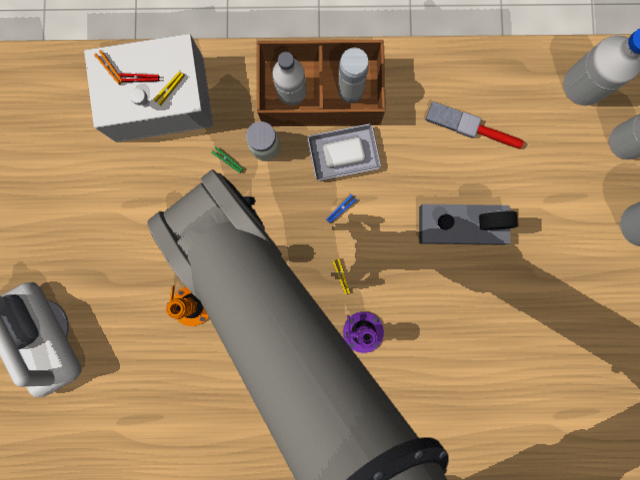

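The top view shows the hand's knuckle at (252,203), which fits y≈0.16. The arm hides the coupler. The finger shadows near (345-380,220-260) will give the height, so I'll zoom on them.

Run:
```python
from h import *
i=cv2.imread('pics/c4.png')
cv2.imwrite('pics/c5.png',cv2.resize(i[190:300,220:400],(792,484),interpolation=2))
print(proj('top',[[.5025,.167,0],[.4986,.1714,0],[.461,.159,0],[.547,.159,0],[.551,-.284,0]]))
```

```text
[[258.46504775 253.12099094]
 [256.25342097 255.10670898]
 [262.51498592 273.98557349]
 [262.45837345 230.80754207]
 [483.86612781 226.20356967]]
```

View pics/c5.png

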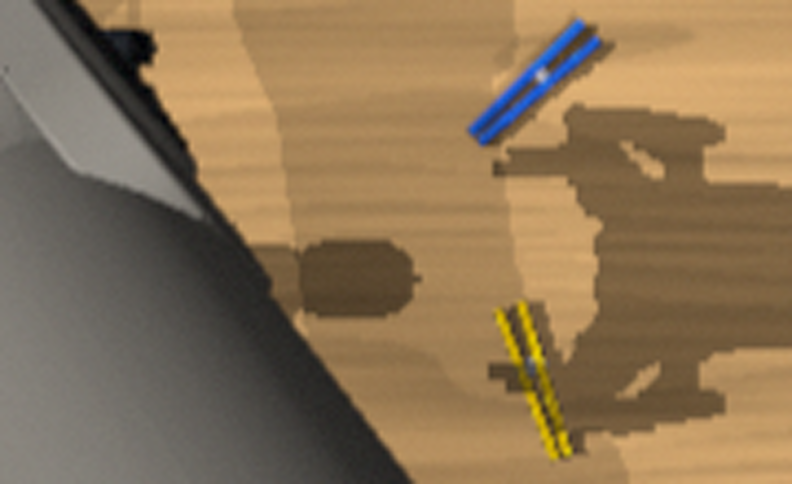

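Both the side row and the shadow put the fingertips at z≈0.18, well above the reported TCP of 0.127, with x and y fine. I'll descend in stages and compare by image difference.

```bash
python3 -m pendant '{"claw":[1,1,1,1,1,1],"xyz":[[0.8,-0.25,1.5],[0,0,1.5],[0,0,1.2],[0,0,0],[0,0,0],[0,0,0]],"yaw":[0,0,0,0,0,0]}'
cat >> h.py <<'E'
def tips():
    a=imaging.camera('side').astype(int)[:,:,::-1];b=cv2.imread('pics/side0.png').astype(int)
    m=(np.abs(cv2.GaussianBlur((a-b).astype(np.float32),(3,3),0)).max(2)>25).astype(np.uint8)
    n,l,st,_=cv2.connectedComponentsWithStats(m)
    k=[i for i in range(1,n) if st[i,4]>40]
    M=np.isin(l,k)
    out=[]
    for c in range(245,335,3):
        v=np.where(M[90:300,c])[0]; out.append((c,int(v.max())+90 if len(v) else None))
    return out
E
python3 - <<'E'
from h import *
p=r.get_state()['tcp_pos'];print(p);print(tips());print(proj('side',[p,p+[-.05,0,.013],p+[.05,0,.013]]))
E
```

```text
time_s: 4.3
tcp_pos: [0.5023, 0.1669, 0.0845]
ee_rot: [0.713, 0.702, 0.0, 0.0]
ft_force: [0.2, 0.9, -0.2]
gripper_width: 0.0851
grasp_force: 0.0
[0.50225211 0.16693398 0.08449905]
[(245, None), (248, None), (251, 184), (254, 184), (257, 185), (260, 292), (263, 298), (266, 299), (269, 298), (272, 296), (275, 293), (278, 295), (281, 293), (284, 299), (287, 299), (290, 299), (293, 299), (296, 299), (299, 299), (302, 299), (305, 299), (308, 299), (311, 299), (314, 299), (317, 299), (320, 299), (323, 299), (326, 299), (329, 299), (332, 299)]
[[287.67109538 214.1882249 ]
 [264.87826632 211.61632658]
 [309.86642493 207.59625959]]
```

Run:
```python
from h import *
i=imaging.camera('side')[150:240,230:350,::-1]
cv2.imwrite('pics/c6.png',cv2.resize(i,(800,600),interpolation=2))
```

```text
(no output)
```

View pics/c6.png

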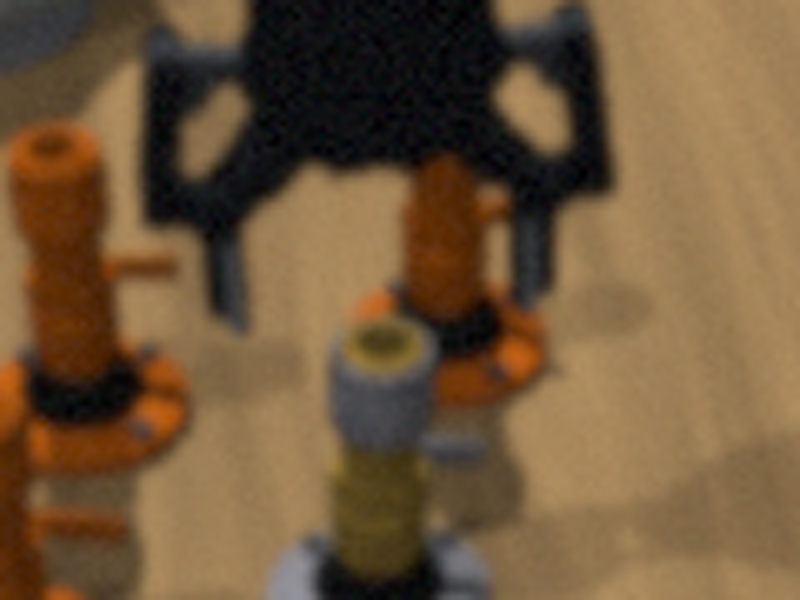

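The fingertips are at (265,199) and (309,195), and the rim is level with (287,202). Both estimates put the real fingertips about 45 mm above the reported TCP, even allowing for the 13 mm open set-back. I'll descend further while watching the force and the shadow.

```bash
python3 -m pendant '{"claw":[1,1,1,1,1,1],"xyz":[[0,0,1],[0,0,1],[0,0,1],[0,0,0.5],[0,0,0],[0,0,0]],"yaw":[0,0,0,0,0,0]}'
python3 - <<'E'
from h import *
i=imaging.camera('top')[:,:,::-1];b=cv2.imread('pics/top0.png').astype(int)
d=(b-i.astype(int)).max(2)
for y in (226,228,230,232,272,274,276,278,280): print(y,[int(v) for v in d[y,290:340:2]])
j=imaging.camera('side')[150:240,230:350,::-1]
cv2.imwrite('pics/c7.png',cv2.resize(j,(800,600),interpolation=2))
E
```

```text
time_s: 4.9
tcp_pos: [0.5012, 0.1668, 0.0482]
ee_rot: [0.712, 0.702, -0.001, -0.0]
ft_force: [0.2, 0.1, -0.0]
gripper_width: 0.0852
grasp_force: 0.0
226 [7, 8, 10, 8, 13, 82, 85, 86, 84, 89, 88, 89, 90, 89, 86, 89, 88, 78, 40, 11, 34, 81, 57, 61, 57]
228 [11, 7, 11, 45, 50, 84, 81, 82, 80, 83, 84, 79, 82, 83, 88, 86, 86, 88, 89, 38, 11, 27, 62, 61, 58]
230 [11, 7, 15, 87, 89, 89, 88, 90, 87, 92, 87, 89, 87, 88, 89, 87, 90, 88, 88, 77, 40, 7, 59, 60, 57]
232 [9, 10, 7, 8, 7, 7, 8, 9, 38, 35, 34, 45, 88, 90, 91, 90, 87, 86, 85, 86, 90, 78, 55, 57, 57]
272 [112, 109, 111, 113, 86, 6, 5, 6, 5, 7, 9, 11, 44, 73, 71, 76, 81, 82, 83, 81, 81, 80, 79, 84, 78]
274 [121, 123, 127, 124, 129, 86, 44, 43, 43, 41, 43, 78, 76, 76, 80, 76, 83, 86, 83, 81, 84, 35, 42, 81, 51]
276 [114, 114, 119, 119, 122, 122, 107, 78, 77, 76, 75, 74, 77, 73, 75, 73, 79, 81, 83, 78, 6, 8, 49, 83, 84]
278 [114, 117, 119, 122, 118, 126, 122, 110, 78, 76, 75, 76, 76, 73, 76, 75, 76, 77, 70, 29, 12, 80, 83, 82, 71]
280 [107, 111, 112, 118, 119, 123, 123, 122, 109, 79, 77, 75, 77, 76, 77, 76, 77, 74, 8, 18, 79, 80, 84, 82, 81]
```

View pics/c7.png

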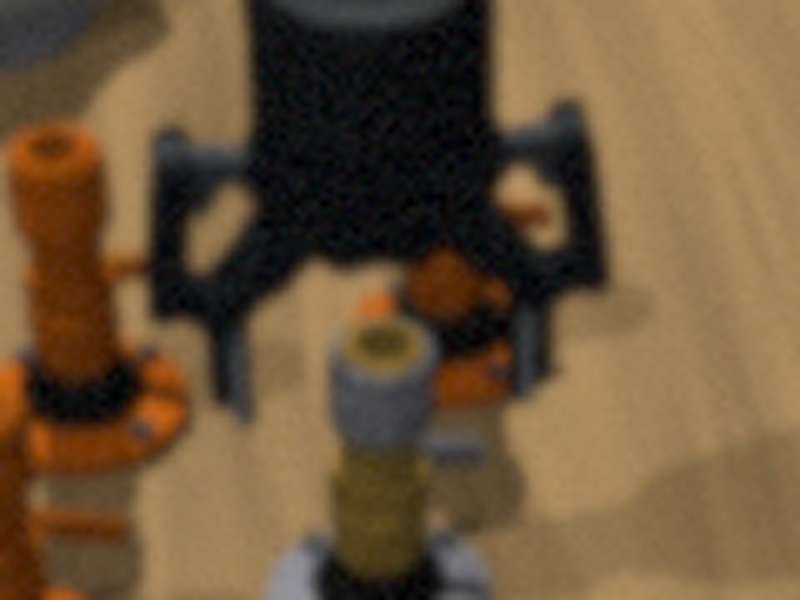

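The fingertips are now at (265,211) and (309,208), which is z≈0.107 from both side row and shadow. I'll go 15 mm further down and close on the sleeve.

```bash
python3 -m pendant '{"claw":[1,1,1,0,0,0,0,0,0,0],"xyz":[[0,0,0.8],[0,0,0.7],[0,0,0],[0,0,0],[0,0,0],[0,0,0],[0,0,0],[0,0,0],[0,0,0],[0,0,0]],"yaw":[0,0,0,0,0,0,0,0,0,0]}'
```

```text
time_s: 5.83
tcp_pos: [0.5016, 0.1669, 0.0343]
ee_rot: [0.712, 0.702, -0.0, 0.0]
ft_force: [-1.6, -0.7, 5.9]
gripper_width: 0.0349
grasp_force: 59.0
```

Width is 35 mm, so it has the sleeve (36 mm). Now pull down.

```bash
for i in 1 2; do python3 -m pendant '{"claw":[0,0,0,0],"xyz":[[0,0,0.2],[0,0,0.2],[0,0,0.2],[0,0,0]],"yaw":[0,0,0,0]}' | grep -E 'tcp|ft|width'; done
```

```text
tcp_pos: [0.5018, 0.1672, 0.0292]
ft_force: [-4.0, -2.1, 14.6]
gripper_width: 0.0344
tcp_pos: [0.5013, 0.1674, 0.0226]
ft_force: [-4.7, -0.4, 10.9]
gripper_width: 0.0343
```

```bash
python3 -m pendant '{"claw":[0,0,0,0],"xyz":[[0,0,0.1],[0,0,0.1],[0,0,0],[0,0,0]],"yaw":[0,0,0,0]}' | grep -E 'tcp|ft|width'
```

```text
tcp_pos: [0.5014, 0.1675, 0.0211]
ft_force: [-5.1, 0.0, 15.3]
gripper_width: 0.0347
```

```bash
python3 -m pendant '{"claw":[0,0,0],"xyz":[[0,0,0.15],[0,0,0],[0,0,0]],"yaw":[0,0,0]}' | grep -E 'tcp|ft|width'
```

```text
tcp_pos: [0.5016, 0.1677, 0.0209]
ft_force: [-9.9, -2.1, 29.3]
gripper_width: 0.0349
```

Hard stop felt at 29 N. I'll ease up 2 mm, nudge the pipe straight (-3 mm x, +4 mm y), open and rise.

```bash
python3 -m pendant '{"claw":[0,0,0,0,0,1,1,1,1,1,1,1],"xyz":[[0,0,-0.15],[0.2,-0.15,-0.1],[0.2,-0.15,0],[0,0,0],[0,0,0],[0,0,0],[0,0,0],[0,0,0],[0,0,0],[0,0,0],[0,0,0],[0,0,0]],"yaw":[0,0,0,0,0,0,0,0,0,0,0,0]}'
python3 -m pendant '{"claw":[1,1,1,1,1,1,1,1,1],"xyz":[[0,0,-1],[0,0,-2],[0,0,-4],[0,0,-4],[-4,0,-3],[-4,0,0],[-4,0,0],[-4,0,0],[-4,0,0]],"yaw":[0,0,0,0,0,0,0,0,0]}'
python3 - <<'E'
from h import *
s=imaging.camera('side')[:,:,::-1];t=imaging.camera('top')[:,:,::-1]
cv2.imwrite('pics/s8.png',s);cv2.imwrite('pics/t8.png',t)
t0=cv2.imread('pics/top0.png');s0=cv2.imread('pics/side0.png')
def brass(i,x,y,w,h):
    hsv=cv2.cvtColor(i[y:y+h,x:x+w],cv2.COLOR_BGR2HSV)
    m=((hsv[...,0]>18)&(hsv[...,0]<32)&(hsv[...,1]>130)&(hsv[...,2]>90)).astype(np.uint8)
    c=max(cv2.findContours(m,0,1)[0],key=cv2.contourArea);e=cv2.minEnclosingCircle(c);b=cv2.boundingRect(c)
    return (e[0][0]+x,e[0][1]+y),e[1],(b[0]+x,b[1]+y,b[2],b[3])
for n,i in(('t0',t0),('t',t)): print(n,brass(i,238,236,24,28))
for n,i in(('s0',s0),('s',s)): print(n,brass(i,275,192,25,17))
E
```

```text
time_s: 8.08
tcp_pos: [0.4986, 0.171, 0.0207]
ee_rot: [0.712, 0.702, -0.0, -0.0]
ft_force: [-0.4, -0.2, 0.1]
gripper_width: 0.0854
grasp_force: 0.0
time_s: 8.83
tcp_pos: [0.4956, -0.0241, 0.157]
ee_rot: [0.712, 0.702, 0.0, 0.001]
ft_force: [-0.2, -0.3, -1.0]
gripper_width: 0.0851
grasp_force: 0.0
t0 ((249.5, 249.5), 7.648629188537598, (242, 242, 16, 16))
t ((248.5, 250.0), 7.826338291168213, (241, 243, 16, 15))
s0 ((286.8999996185303, 201.5), 5.124551773071289, (282, 197, 11, 9))
s ((283.0, 204.0), 9.999999747378752e-05, (283, 204, 1, 1))
```

```bash
python3 -m pendant '{"claw":[1,1,1,1,1,1,1,1,1,1],"xyz":[[-3.5,0.7,0],[-3.5,0.7,0],[-3.5,0.7,0],[-3.5,0.7,0],[-3.5,0.7,0],[-3.5,0.7,0],[-3.5,0.7,0],[-1.5,0.6,0],[0,0,0],[0,0,0]],"yaw":[0,0,0,0,0,0,0,0,0,0]}'
python3 - <<'E'
from h import *
s=imaging.camera('side')[:,:,::-1];t=imaging.camera('top')[:,:,::-1]
cv2.imwrite('pics/s9.png',s);cv2.imwrite('pics/t9.png',t)
def crop(i,x,y,w,h): return cv2.resize(i[y:y+h,x:x+w],(400,300),interpolation=cv2.INTER_CUBIC)
cv2.imwrite('pics/c9.png',np.vstack([np.hstack([crop(s,260,190,60,45),crop(t,225,225,60,45)]),np.hstack([crop(s,280,300,140,105),crop(t,420,160,140,105)])]))
print(r.get_state()['tcp_pos'])
E
```

```text
time_s: 9.77
tcp_pos: [0.5471, -0.2834, 0.156]
ee_rot: [0.713, 0.701, 0.0, -0.0]
ft_force: [0.7, 0.7, -0.4]
gripper_width: 0.0854
grasp_force: 0.0
[ 0.54715827 -0.28124078  0.15609822]
```

View pics/c9.png

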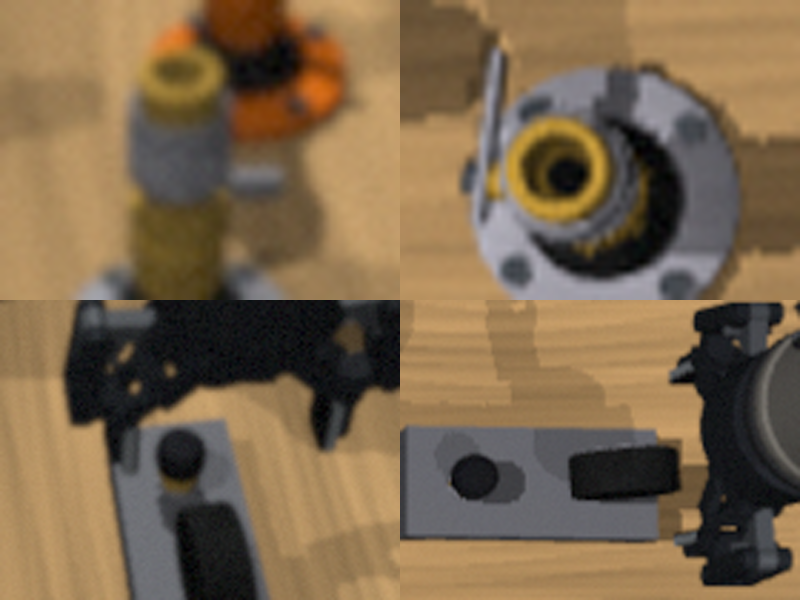

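The sleeve is clearly down and caught: there is a bare brass neck above it in the side view. The top view has the mouth at (249,250.2) and the foot at (256,255). The fingertips are at side (324,359)/(394,351) and top (520,244)/(520,184), so I can triangulate the hand offset.

Run:
```python
from h import *
print(tri((324.5,359.5),(519.7,244)),tri((393.7,350.8),(519.7,184.5)))
print('mouth',onz('top',(249,250.2),.12),tri((260+182/6.667,190+72/6.667),(249,250.2)))
print('foot',onz('top',(255.95,255),.005))
print(r.get_state()['tcp_pos'])
```

```text
(array([ 0.5016091 , -0.28288635,  0.19518993]), np.float64(0.0003641898874519957)) (array([ 0.59734037, -0.28559287,  0.19845463]), np.float64(0.003705364645967181))
mouth [0.50143387 0.16835724 0.12      ] (array([0.50196849, 0.16821642, 0.12076519]), np.float64(0.0011598922670741985))
foot [0.49856934 0.17134065 0.005     ]
[ 0.54715827 -0.28124078  0.15609822]
```

Fingertips and TCP agree in x and y to 2 mm. The mouth is now at (0.5015,0.1683). Next I descend around the gauge case and close.

```bash
python3 -m pendant '{"claw":[1,1,1,1,1,1,1,1],"xyz":[[0,0.2,2],[0,0,2.5],[0,0,2.5],[0,0,2],[0,0,1],[0,0,1],[0,0,0.8],[0,0,0]],"yaw":[-0.05,0,0,0,0,0,0,0]}'
python3 -m pendant '{"claw":[0,0,0,0,0,0,0,0],"xyz":[[0,0,0],[0,0,0],[0,0,0],[0,0,0],[0,0,0],[0,0,0],[0,0,0],[0,0,0]],"yaw":[0,0,0,0,0,0,0,0]}'
```

```text
time_s: 10.53
tcp_pos: [0.5486, -0.2825, 0.037]
ee_rot: [0.694, 0.72, -0.0, -0.001]
ft_force: [-0.2, 0.4, 0.2]
gripper_width: 0.0855
grasp_force: 0.0
time_s: 11.2
tcp_pos: [0.5499, -0.2835, 0.0385]
ee_rot: [0.695, 0.719, 0.0, 0.001]
ft_force: [2.0, -1.0, 4.8]
gripper_width: 0.0293
grasp_force: 62.5
```

Gripped (29 mm). The gauge tip is at TCP −32.5 mm. Lift straight up.

```bash
python3 -m pendant '{"claw":[0,0,0,0,0,0,0,0,0],"xyz":[[0,0,-0.5],[0,0,-1],[0,0,-1.5],[0,0,-2],[0,0,-2.5],[0,0,-2.5],[0,0,-2.5],[0,0,-1],[0,0,0]],"yaw":[0,0,0,0,0,0,0,0,0]}'
python3 -m pendant '{"claw":[0,0,0,0,0,0,0,0,0,0,0,0],"xyz":[[2,-0.1,0],[3,-0.3,0],[3.5,-0.3,0],[3.5,-0.3,0],[3.5,-0.3,0],[3.5,-0.3,0],[3.5,-0.3,0],[3.5,-0.3,0],[3.5,-0.3,0],[3.5,-0.3,0],[3,-0.3,0],[2.5,-0.2,0]],"yaw":[0,0,0,0,0,0,0,0,0,0,0,0]}'
```

```text
time_s: 11.95
tcp_pos: [0.5498, -0.2836, 0.1748]
ee_rot: [0.695, 0.719, 0.0, 0.002]
ft_force: [0.6, 0.2, -2.2]
gripper_width: 0.0295
grasp_force: 61.9
time_s: 12.95
tcp_pos: [0.5001, 0.1025, 0.1708]
ee_rot: [0.694, 0.72, -0.001, -0.001]
ft_force: [-0.4, 0.1, -3.4]
gripper_width: 0.029
grasp_force: 61.7
```

```bash
python3 -m pendant '{"claw":[0,0,0,0,0,0,0],"xyz":[[2.5,0.1,0],[2.5,0.1,0],[1.5,0,0],[0,0,0],[0,0,0],[0,0,0],[0,0,0]],"yaw":[0,0,0,0,0,0,0]}'
python3 - <<'E'
from h import *
for n in('side','top'): cv2.imwrite(f'pics/{n}10.png',imaging.camera(n)[:,:,::-1])
print(r.get_state()['tcp_pos'])
E
```

```text
time_s: 13.53
tcp_pos: [0.5018, 0.1635, 0.1718]
ee_rot: [0.695, 0.719, -0.001, -0.0]
ft_force: [-0.4, -0.8, -2.8]
gripper_width: 0.0292
grasp_force: 61.7
[0.50217974 0.16395101 0.17232948]
```

Run:
```python
from h import *
a=cv2.imread('pics/side10.png').astype(int);b=cv2.imread('pics/s9.png').astype(int)
d=np.abs(a-b).max(2)
for y in range(176,212,2): print(y,' '.join('%3d'%v for v in d[y,268:306]))
t=r.get_state()['tcp_pos']
print(proj('side',[t-[0,0,.0325],t-[0,0,.0025],[.5015,.1683,.12]]))
```

```text
176  24  23  26  24  18  22  22  25  24  25  27  43  81 129 173 175 179 177 165 170 172 158 146 113  88  68  49  26  20  14  15  17  13   9  16  19  23  25
178  24  23  21  24  17  21  27  24  24  22  21  29  54  97 139 153 157 152 142 139 131 131 118  90  57  28  16  22   8  11  11  10  13  16  19  24  25  23
180  23  24  26  22  21  22  22  27  26  22  23  29  49  84 112 119 119 116 121 116 115 108 103  76  50  26  15  11  13  17  14  11  14  13  17  22  25  25
182  23  21  22  18  23  18  24  25  22  26  26  26  46  79 102 116 109 116 111 115 111 101  81  70  51  25  21  16  17  14  14  12  10  12  17  16  16  17
184  19  22  26  21  23  27  26  25  24  23  28  26  44  73  97 108 115 120 121 116 119 112  93  61  42  25  19  11  15  12  15  14  13  13  13  18  18  23
186  18  23  22  27  24  23  26  23  24  26  24  25  29  39  63  91 112 120 123 122 123 118  90  52  24  19  15  14  13  12  12  14  17  14  12  19  21  23
188  25  21  22  25  21  19  25  28  20  23  23  29  25  29  41  76 110 126 127 128 129 114  84  48  25  17  16  16  15  18  16  13  12  17  14  18  24  22
190  22 
[... 1095 characters left out ...]
  21  21  19  20  23  21  21  26  23  20  18  15  16  22  22  19  18  16  20  17  17  15  11  11  13   7  13  10  11  16  15  17  14  16  15  20
206  20  20  17  20  20  18  19  26  24  24  23  20  16  18  11  11  14  11  16  10  15  12  10  10   8  11  19  12  21  14  16  17  15  16  15   9  10  14
208  21  17  19  23  24  18  20  24  21  20  18  15  14  11  10  11  12  14  14  11  11  10   7   6  14  10   9  13  14  20  17  18  20  20  17  15  14  16
210  22  19  22  22  23  21  23  21  22  22  18  16  12   9  13  13  17  14   9  10   9   9   9  12  12  15  15  13  14  18  17  13  18   9   9  13  13  14
[[287.11903743 194.87577559]
 [286.72849155 183.27407229]
 [286.82435487 201.10099285]]
```

The plug tip is seen at column 287, row 197, which matches the TCP prediction. Next I align over the mouth and lower carefully.

```bash
python3 -m pendant '{"claw":[0,0,0,0,0,0,0,0],"xyz":[[0.45,-0.1,0],[0,0,0],[0,0,0.6],[0,0,0.6],[0,0,0.4],[0,0,0.1],[0,0,0],[0,0,0]],"yaw":[0,0,0,0,0,0,0,0]}'
python3 -m pendant '{"claw":[0,0,0,0,0,0],"xyz":[[0,0,0.1],[0,0,0.1],[0,0,0.1],[0,0,0],[0,0,0],[0,0,0]],"yaw":[0,0,0,0,0,0]}'
```

```text
time_s: 14.3
tcp_pos: [0.501, 0.1699, 0.1557]
ee_rot: [0.695, 0.719, -0.0, -0.0]
ft_force: [0.2, -1.4, -1.8]
gripper_width: 0.029
grasp_force: 61.8
time_s: 14.8
tcp_pos: [0.5011, 0.1699, 0.1529]
ee_rot: [0.695, 0.719, 0.0, 0.0]
ft_force: [0.3, 0.4, -2.2]
gripper_width: 0.0294
grasp_force: 61.8
```

```bash
python3 -m pendant '{"claw":[0,0,0,0,0],"xyz":[[-0.1,0,0],[0,0,0.1],[0,0,0.1],[0,0,0],[0,0,0]],"yaw":[0,0,0,0,0]}'
```

```text
time_s: 15.22
tcp_pos: [0.501, 0.1688, 0.1507]
ee_rot: [0.695, 0.719, -0.0, -0.0]
ft_force: [-0.1, -0.9, -1.5]
gripper_width: 0.0292
grasp_force: 61.8
```

```bash
for i in 1 2; do python3 -m pendant '{"claw":[0,0,0,0],"xyz":[[0,0,0.1],[0,0,0.1],[0,0,0],[0,0,0]],"yaw":[0,0,0,0]}' | grep -E 'tcp|ft'; done
```

```text
tcp_pos: [0.501, 0.1691, 0.1487]
ft_force: [0.7, 0.4, -3.2]
tcp_pos: [0.501, 0.169, 0.1467]
ft_force: [0.2, 1.3, -3.2]
```

No rim contact at 114 mm, so the tip is in the bore. Continue to the sprung valve.

```bash
for i in 1 2 3; do python3 -m pendant '{"claw":[0,0,0,0,0],"xyz":[[0,0,0.15],[0,0,0.15],[0,0,0.15],[0,0,0],[0,0,0]],"yaw":[0,0,0,0,0]}' | grep -E 'tcp|ft'; done
```

```text
tcp_pos: [0.5009, 0.169, 0.1421]
ft_force: [-0.4, 2.2, -2.9]
tcp_pos: [0.5009, 0.169, 0.1376]
ft_force: [-1.1, 1.9, -3.6]
tcp_pos: [0.5009, 0.1688, 0.1331]
ft_force: [-1.4, 1.3, -2.8]
```

```bash
for i in 1 2 3 4; do python3 -m pendant '{"claw":[0,0,0,0],"xyz":[[0,0,0.1],[0,0,0.1],[0,0,0],[0,0,0]],"yaw":[0,0,0,0]}' | grep -E 'tcp|ft'; done
```

```text
tcp_pos: [0.501, 0.1689, 0.1312]
ft_force: [-1.4, 2.6, -2.3]
tcp_pos: [0.501, 0.1689, 0.1292]
ft_force: [-1.6, 2.8, -1.8]
tcp_pos: [0.5016, 0.169, 0.1278]
ft_force: [-0.2, 1.5, 4.9]
tcp_pos: [0.5014, 0.1689, 0.1254]
ft_force: [0.6, 1.3, 2.3]
```

```bash
for i in 1 2; do python3 -m pendant '{"claw":[0,0,0,0],"xyz":[[0,0,0.1],[0,0,0],[0,0,0],[0,0,0]],"yaw":[0,0,0,0]}' | grep -E 'tcp|ft'; done
```

```text
tcp_pos: [0.5013, 0.169, 0.1243]
ft_force: [-0.9, 1.8, 2.3]
tcp_pos: [0.5013, 0.169, 0.1235]
ft_force: [0.2, 2.2, 5.6]
```

```bash
python3 -m pendant '{"claw":[0,0,0,0],"xyz":[[0,0,0.05],[0,0,0],[0,0,0],[0,0,0]],"yaw":[0,0,0,0]}' | grep -E 'tcp|ft'
cat > sl.py <<'E'
from h import *
a=imaging.camera('side')[:,:,::-1]
f=lambda i:[int(v) for v in cv2.cvtColor(np.ascontiguousarray(i),cv2.COLOR_BGR2HSV)[198:230,283:290,1].mean(1)]
print(f(cv2.imread('pics/side0.png')));print(f(cv2.imread('pics/s9.png')));print(f(a))
E
python3 sl.py
```

```text
tcp_pos: [0.5013, 0.169, 0.123]
ft_force: [-0.2, 2.3, 5.3]
[140, 149, 160, 167, 165, 168, 146, 112, 59, 17, 9, 10, 15, 12, 11, 16, 13, 10, 23, 75, 130, 169, 165, 166, 170, 167, 167, 168, 169, 179, 166, 163]
[174, 169, 167, 163, 162, 163, 166, 166, 163, 150, 106, 49, 11, 12, 11, 13, 11, 12, 15, 10, 9, 15, 75, 139, 160, 161, 165, 161, 163, 166, 168, 160]
[176, 171, 162, 134, 99, 88, 92, 69, 25, 8, 13, 12, 12, 12, 14, 9, 10, 9, 48, 110, 155, 163, 165, 163, 171, 170, 167, 172, 165, 169, 169, 169]
```

The saturation profile shows the sleeve back up at its original rows, so the gauge is locked. Open and rise.

```bash
python3 -m pendant '{"claw":[1,1,1,1,1,1,1,1,1,1,1,1],"xyz":[[0,0,0],[0,0,0],[0,0,0],[0,0,0],[0,0,0],[0,0,0],[0,0,0],[0,0,-1],[0,0,-2],[0,0,-4],[0,0,-4],[0,0,0]],"yaw":[0,0,0,0,0,0,0,0,0,0,0,0]}'
python3 -m pendant '{"claw":[1,1,1,1,1,1,1,1],"xyz":[[-4,0,0],[-4,0,0],[-4,0,0],[-4,0,0],[-4,0,0],[0,0,0],[0,0,0],[0,0,0]],"yaw":[0,0,0,0,0,0,0,0]}'
python3 sl.py
python3 - <<'E'
from h import *
a=imaging.camera('side')[:,:,::-1];t=imaging.camera('top')[:,:,::-1];cv2.imwrite('pics/end.png',a)
for n,i,x,y,w,h in(('side',a,262,145,50,60),('top',t,205,215,75,65)):
    m=(i[y:y+h,x:x+w].max(2)<45).astype(np.uint8);c=max(cv2.findContours(m,0,1)[0],key=cv2.contourArea)
    M=cv2.moments(c);print(n,M['m10']/M['m00']+x,M['m01']/M['m00']+y,cv2.minAreaRect(c)[1:])
print(proj('side',[.5,.17,.176]),proj('top',[.5,.17,.176]))
E
```

```text
time_s: 20.52
tcp_pos: [0.505, 0.1716, 0.2412]
ee_rot: [0.694, 0.719, 0.006, 0.003]
ft_force: [0.8, 0.9, 0.2]
gripper_width: 0.0852
grasp_force: 0.0
time_s: 21.18
tcp_pos: [0.5082, -0.0303, 0.2333]
ee_rot: [0.695, 0.719, 0.0, 0.0]
ft_force: [0.4, -0.5, 0.1]
gripper_width: 0.0855
grasp_force: 0.0
[140, 149, 160, 167, 165, 168, 146, 112, 59, 17, 9, 10, 15, 12, 11, 16, 13, 10, 23, 75, 130, 169, 165, 166, 170, 167, 167, 168, 169, 179, 166, 163]
[174, 169, 167, 163, 162, 163, 166, 166, 163, 150, 106, 49, 11, 12, 11, 13, 11, 12, 15, 10, 9, 15, 75, 139, 160, 161, 165, 161, 163, 166, 168, 160]
[167, 157, 145, 119, 85, 92, 106, 75, 23, 10, 11, 9, 10, 12, 11, 10, 9, 7, 52, 114, 153, 167, 168, 171, 165, 174, 170, 171, 172, 168, 169, 171]
side 286.4395997140815 165.26328329759352 ((50.0, 49.0), 90.0)
top 246.4200647249191 246.83085221143475 ((29.0, 41.0), 90.0)
[[285.27741803 179.27042862]] [[243.09379897 249.13615308]]
```

The gauge is still standing over the foot in the top view, the sleeve is up, and the hand is clear.

```bash
python3 -c "
from bench import r
print(r.hand_in())"
```

```text
the job is handed in; nothing more can be done
None
```

The gauge is pressed home in the coupler with the sleeve sprung up and the hand clear, and I handed the job in at about 21 s; the judge's result wasn't shown.

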